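# Right the glue bottle in its pouring stand and park it in the glue tray

### The arm

A 7-joint arm with a two-finger parallel gripper is mounted at the origin on the work surface; the furniture and walls round the work are solid. World frame = base frame: x ahead of the robot, y to its left, z up, the work surface at z = 0. Lengths are in m, angles in rad, forces in N, time in s.
With the tool pointing down it reaches from about 0.425 to 0.95 m from the base axis. Payload 4.7 kg.
Tool frame: the origin (TCP) lies midway between the tips of the shut fingers; the grasp point (between the pads) lies 19 mm behind it; z points along the fingers, y is the direction in which the jaws open and shut (so a half turn about z gives the same grasp; the last joint's range is limited). The gripper opens to 87 mm and grips with 3 to 60 N. Pads are 19 mm wide; open, the fingers measure 117 mm over their backs; the gripper's body (75 mm by 190 mm) begins 51 mm behind the grasp point.
Start: joints at [-1.339, 0.469, -0.049, 1.532, 0.024, 1.141, -0.082], TCP at [0.174, 0.652, 0.223] pointing down, gripper open.
Joint ranges: [-2.59, 2.59], [-0.33, 1.99], [-1.39, 1.29], [0.1, 2.45], [-1.04, 4.18], [0.21, 1.99], [-2.66, 2.66]. Speed limits (rad/s): [2.57, 2.57, 3.14, 3.14, 3.14, 3.14, 3.14].

### API

Orientations are given as a unit quaternion [w, x, y, z].
In Python, from station import bot gives the robot as it stands.
- The arm moves only by the tool drive_tool, never from a script. Its argument "series" is a list of rows, each an object of numbers: "x", "y", "z": the shift along the tool's x, y, z in units of 50 mm (1.0 is 50 mm); "roll": the turn about the tool's z in degrees. A call has 1 to 20 rows; each row is the pose to reach, as a shift and turn from the pose measured when the call began, along the tool's axes at that moment; what a row does not reach only later rows make up. A row lasts 1/8 s, in which the tool goes at most 62.5 mm and 10.7 degrees, less where a joint would pass 70% of its speed; a pose out of reach is approached as far as the arm can. A call with a gripper value outside its range is refused whole. "jaw" is the finger opening in mm, from 0 to 87, set as the call begins (left out, the last holds). The fingers move at their own pace and stop on an object; "newtons" is the grip in N (left out, the last holds). Time passes only in rows, so rows that repeat a pose let the fingers close. It gives the time, the measured TCP pose, the force and the opening at its end, in the units of the state.
- bot.get_obs(): the state, without advancing time (a new reading comes with each control period).
- bot.get_image(name): name is "side" or "top"; returns a dict with "frame" (420x560x3 uint8, red, green, blue), "mtx" (3x3 intrinsics, pixels), "T" (4x4, takes a point from camera to world coordinates). Camera axes: x right, y down, z forward; pixel columns grow to the right and rows downward; lengths in m; the calibration is good to about 2 mm. A picture is of the moment at which its call begins. There is no depth.
- bot.close_job(): hands the job in, once; it reports no verdict.
Trained networks look in a picture, given as the dict that the camera call returned (one of the last four; its "shot" number tells which), for a name from the list of things; names that differ only in an ending like _2 or _b are one class to them, and where a whole thing is asked for, a point or a joint stands for the part that bears it (a point fixed in the world has none). Each returns a list of dicts, best first, with "p" (0 to 1); they miss things now and then, are a little off and sometimes report something else, mostly with a low value. They report only what shows in the picture. A call takes as long as a camera call. They do not tell look-alikes from the thing itself.
- bot.silhouettes(picture, name): "mask" (420x560 bool, what is visible of it) and "rect" ([left, top, right, bottom] in pixels, round what is visible of it).
The state is a dict: "time_s": time; "joint_pos": joint angles; "joint_velocities": joint speeds; "effort": joint torques, N m; "eef_pos": TCP position; "eef_rot": TCP orientation; "force": force on the tool from outside, world axes, zero at the start; "moment": the same for the moment, N m; "grip_width": finger opening in m.
Only numpy, scipy, OpenCV 4.12 (cv2) and the standard library are available. Lean on these libraries where they do the work, as an engineer would, in place of code of your own. Each camera call takes 0.05 s, during which the arm holds its last target. There are 200 camera calls.

### The job

The glue-up is finished. Swing the pouring stand's cradle fully upright by its red handle, without handling the bottle itself while it lies, so that the orange-capped glue bottle comes to stand on the cradle floor; then take the bottle out and set it down, without dropping it, upright on the tray floor between the red-capped and the blue-capped bottle. Leave the cradle upright, and do not tip any bottle over or shove the two in the tray about.

Things in the scene. Friction and masses are not known exactly. Their poses are not given: they have to be found in the camera images.
- orange_bottle: cream glue bottle, orange cap and spout, loose, 0.3 kg. Origin: centre of its base; z axis from base to spout. Body 62 mm in diameter, rounded shoulder ending 132 mm above the base, cap 27 mm in diameter from 132 to 152 mm (good to grip), spout 12 mm thick up to 179 mm. At the start it lies back in the stand's cradle, spout away from the robot and slightly down (98.5 degrees from vertical).
- red_bottle: white glue bottle with a red cap, 56 mm in diameter, 155 mm tall, standing loose in the tray near one end. Origin: centre of its base, z up.
- blue_bottle: white glue bottle with a blue cap, 52 mm in diameter, 137 mm tall, standing loose in the tray near the other end. Origin: centre of its base, z up. Between the two bottles is a free gap 110 to 130 mm wide.
- pouring_stand: fixed tilting stand: plywood base 300 x 150 x 12 mm, two blue A-frames that rise to 103 mm at y = +-56 mm of its own frame, a small steel drip dish at x = +130 mm. Origin: on the bench under the cradle's pivot. x axis: the way the spout points when the bottle lies; the pivot axis is parallel to its y axis.
- pivot (a point): middle of the cradle's pivot axis, 92 mm above the bench; axes as those of the pouring stand.
- handle (a point): centre of the cradle's red cylindrical grip, 16 mm thick, 66 mm long, parallel to the pivot axis, between two 8 mm side rods at +-40 mm, 150 mm from the pivot axis. At the start almost straight above the pivot (22 mm to the spout side); with the cradle upright it lies 150 mm from the pivot towards the stand's -x, level with the pivot.
- seat (a point): centre of the cradle's flat round floor (72 mm in diameter) under the bottle's base, 68 mm from the pivot axis; z axis: the cradle's up. With the cradle upright it is straight under the pivot, 24 mm above the bench. Rails and half hoops guide the bottle on its +x side and flanks up to 50 mm above the pivot; its -x side and top are open.
- cradle (a joint): angle of the cradle: 0 = lying, bottle spout down; 1.72 = fully upright against its stop. Stiff friction hinge (about 0.4 N m): it stays where it is left.
- tray: fixed shallow wooden tray, outside 112 (x) x 292 (y) x 22 mm, rim 8 mm thick, inside 96 x 276 mm. Origin: centre of its underside; its floor is 6 mm above the bench.
- tray_floor (a point): centre of the tray's floor, 6 mm above the bench; axes as the tray's.
There are look-alikes about, which are no part of the job. What is shaped like the blue_bottle but green or pink is not meant.

How it is judged:
By the outcome, as a careful person would: the job done as asked, in the order asked, and still so for the second after the job is handed in, with the robot touching nothing.
It also fails if it takes over 70 s, if anything falls off the work surface, if the arm or the gripper's body presses on something with over 40 N, if the wrist force passes 120 N, or if a joint passes its speed limit or range.

## Working session

There is one attempt and no reset: what is moved stays moved. The work goes in short steps, Python scripts to look and compute and a tool call to move; the robot and the scene stay as the last step left them, time stands still between calls to the robot, and variables do not carry over. Pictures are saved under pics/ and viewed, about 8 in all and at most 12, crops included, and the job is handed in when it is done.

Besides the shell and the picture viewer there is one more tool, called as name(argument=value, ...), one argument or row to a line, values as JSON. drive_tool: Moves the arm, as the interface text tells. Its arguments: {"type":"object","properties":{"series":{"type":"array"},"jaw":{"type":"number"},"newtons":{"type":"number"}},"required":["series"]}

```bash
mkdir -p pics; ls; python3 - <<'E'
from station import bot
import cv2,numpy as np
o=bot.get_obs();print({k:np.round(v,3).tolist() for k,v in o.items() if k in('time_s','eef_pos','eef_rot','joint_pos','grip_width','force')})
ims=[]
for n in('side','top'):
    p=bot.get_image(n);print(n,p['mtx'].tolist(),np.round(p['T'],4).tolist())
    cv2.imwrite(f'pics/{n}0.png',p['frame'][:,:,::-1])
    for nm in('orange_bottle','red_bottle','blue_bottle','pouring_stand','handle','tray'):
        try: print(nm,[(round(d['p'],2),np.round(d['rect']).tolist()) for d in bot.silhouettes(p,nm)][:4])
        except Exception as e: print(nm,e)
E
```

```text
pics
{'time_s': 0.0, 'joint_pos': [-1.339, 0.469, -0.049, 1.534, 0.024, 1.141, -0.082], 'eef_pos': [0.174, 0.652, 0.221], 'eef_rot': [-0.0, 0.13, 0.992, -0.001], 'force': [-1.228, -0.118, -0.026], 'grip_width': 0.087}
side [[440.2711356382084, 0.0, 287.43762913628893], [0.0, 440.2711356382084, 207.65003935594726], [0.0, 0.0, 1.0]] [[0.9023, -0.2697, 0.3364, 0.1756], [-0.4307, -0.5265, 0.733, -0.9267], [-0.0206, -0.8062, -0.5912, 0.839], [0.0, 0.0, 0.0, 1.0]]
orange_bottle [(0.75, [252.0, 188.0, 294.0, 213.0]), (0.5, [246.0, 226.0, 265.0, 274.0])]
red_bottle [(0.75, [270.0, 265.0, 293.0, 316.0])]
blue_bottle [(0.93, [243.0, 227.0, 266.0, 272.0]), (0.86, [300.0, 217.0, 319.0, 265.0]), (0.77, [313.0, 250.0, 335.0, 294.0])]
pouring_stand [(0.77, [227.0, 148.0, 322.0, 245.0])]
handle [(0.63, [247.0, 145.0, 282.0, 220.0])]
tray [(0.88, [228.0, 244.0, 317.0, 332.0])]
top [[430.36081960887753, 0.0, 278.9078508495807], [0.0, 430.36081960887753, 207.72757030830124], [0.0, 0.0, 1.0]] [[-0.0293, -0.9967, 0.0762, 0.4976], [-0.9993, 0.031, 0.0214, -0.0768], [-0.0237, -0.0755, -0.9969, 1.2557], [0.0, 0.0, 0.0, 1.0]]
orange_bottle [(0.93, [219.0, 182.0, 255.0, 239.0])]
red_bottle [(0.8, [346.0, 239.0, 370.0, 262.0])]
blue_bottle [(0.91, [334.0, 196.0, 357.0, 219.0]), (0.72, [284.0, 246.0, 304.0, 266.0])]
pouring_stand [(0.94, [194.0, 153.0, 278.0, 263.0]), (0.67, [273.0, 228.0, 378.0, 274.0])]
handle [(0.96, [210.0, 194.0, 259.0, 244.0]), (0.57, [218.0, 182.0, 258.0, 241.0]), (0.19, [346.0, 239.0, 368.0, 261.0])]
tray [(0.84, [273.0, 230.0, 375.0, 275.0])]
```

View pics/side0.png

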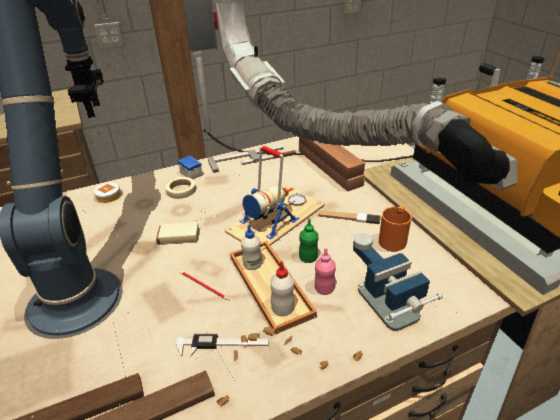

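View pics/top0.png

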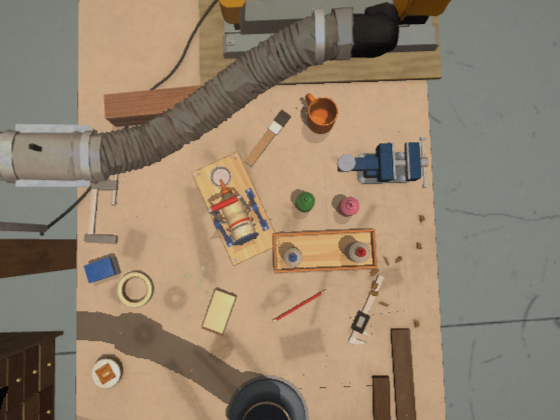

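Side view: the stand is at about (275,210) with the red handle up at (271,152), and the bottle lies with its spout to the far right. The tray holds blue (251,248) and red (282,290). The look-alikes are green (309,242) and pink (325,272). In the top view blue is at (292,257) and red at (358,251), both inside the tray, while green (305,202) and pink (349,207) stand outside it. I'll confirm with an enlarged crop.

```bash
python3 - <<'E'
import cv2,numpy as np
a=cv2.imread('pics/top0.png')[140:290,180:385]; b=cv2.imread('pics/side0.png')[135:335,220:350]
a=cv2.resize(a,None,fx=3.9,fy=3.9,interpolation=cv2.INTER_CUBIC);cv2.imwrite('pics/c_top.png',a)
b=cv2.resize(b,None,fx=3,fy=3,interpolation=cv2.INTER_CUBIC);cv2.imwrite('pics/c_side.png',b)
E
```

```text
(no output)
```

View pics/c_top.png

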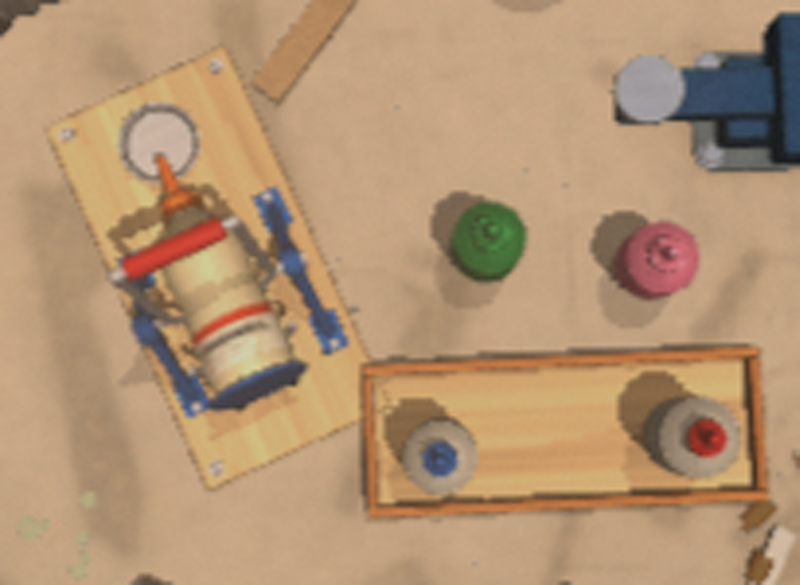

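View pics/c_side.png

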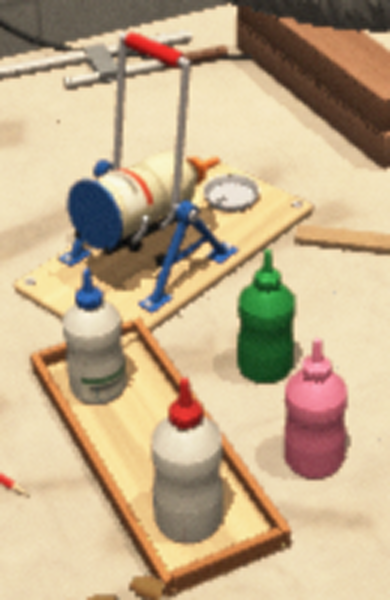

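The crop confirms it: blue (438,458) and red (706,438) stand inside the tray, and the green and pink look-alikes are outside it. The red grip runs from (125,270) to (225,235). Next I'll measure the geometry.

```bash
cat > h.py <<'E'
import numpy as np
K=dict(side=np.array([[440.271,0,287.4376],[0,440.271,207.65],[0,0,1]]),top=np.array([[430.361,0,278.908],[0,430.361,207.7276],[0,0,1]]))
T=dict(side=np.array([[0.9023,-0.2697,0.3364,0.1756],[-0.4307,-0.5265,0.733,-0.9267],[-0.0206,-0.8062,-0.5912,0.839],[0,0,0,1]]),
 top=np.array([[-0.0293,-0.9967,0.0762,0.4976],[-0.9993,0.031,0.0214,-0.0768],[-0.0237,-0.0755,-0.9969,1.2557],[0,0,0,1]]))
def at(cam,uv,z):
    d=T[cam][:3,:3]@np.linalg.solve(K[cam],[uv[0],uv[1],1]);o=T[cam][:3,3];return o+d*(z-o[2])/d[2]
def ct(u,v): return (180+(u+.5)/3.9-.5,140+(v+.5)/3.9-.5)
def cs(u,v): return (220+(u+.5)/3-.5,135+(v+.5)/3-.5)
def proj(cam,p):
    q=K[cam]@(T[cam][:3,:3].T@(np.asarray(p)-T[cam][:3,3]));return q[:2]/q[2]
E
python3 - <<'E'
from h import *
np.set_printoptions(precision=4,suppress=True)
c=[at('top',ct(*p),.012) for p in [(48,128),(225,47),(366,414),(212,490)]]
print('stand',np.array(c)[:,:2].tolist()); m=(c[0]+c[1])/2-(c[2]+c[3])/2
print('len',np.linalg.norm(c[0]-c[3]),np.linalg.norm(c[1]-c[2]),np.linalg.norm(c[0]-c[1]),'yaw',np.arctan2(m[1],m[0]),'ctr',np.mean(c,0))
t=[at('top',ct(*p),.022) for p in [(362,366),(757,347),(768,497),(370,516)]]
m=(t[0]+t[3])/2-(t[1]+t[2])/2
print('tray',np.array(t)[:,:2].tolist(),'ctr',np.mean(t,0),'yaw of y',np.arctan2(m[1],m[0])-np.pi/2,'len',np.linalg.norm(m))
for n,h,p,q in(('blue',.137,(438,456),(87,275)),('red',.155,(708,436),(184,382))): print(n,at('top',ct(*p),h),at('side',cs(*q),h))
# handle ends by triangulating height .24
for p,q in(((125,270),(127,38)),((225,235),(185,62))): print('handle',at('top',ct(*p),.2404),at('side',cs(*q),.2404))
print('dish',at('top',ct(160,142),.018))
print('Aframe mids',at('top',ct(290,262),.103),at('top',ct(145,325),.103))
# hose: triangulate roughly
from station import bot
E
```

```text
stand [[0.7042596929079977, 0.20174083081324334], [0.7613452038487557, 0.06708387113319321], [0.48326637345317747, -0.03123327013479109], [0.4307350930009209, 0.08396910349103272]]
len 0.2978017570646345 0.29494761599525016 0.14625748647382825 yaw 0.37337134863364857 ctr [0.5949 0.0804 0.012 ]
tray [[0.5185645095767182, -0.029657195710948582], [0.5238476386532164, -0.3187787669785498], [0.4149190871830313, -0.32173281608892196], [0.4092221267957117, -0.03241702727213111]] ctr [ 0.4666 -0.1756  0.022 ] yaw of y 0.018980051587220492 len 0.28927078227243846
blue [ 0.4556 -0.0827  0.137 ] [ 0.452 -0.084  0.137]
red [ 0.4642 -0.2584  0.155 ] [ 0.4628 -0.2587  0.155 ]
handle [0.5775 0.1047 0.2404] [0.5766 0.1093 0.2404]
handle [0.597  0.0432 0.2404] [0.6059 0.0424 0.2404]
dish [0.6899 0.1166 0.018 ]
Aframe mids [0.5903 0.0149 0.103 ] [0.5498 0.1161 0.103 ]
```

```bash
python3 - <<'E'
from h import *
np.set_printoptions(precision=3,suppress=True)
def tri(a,b):
    A=[];c=[]
    rs=[]
    for cam,uv in(('top',a),('side',b)):
        d=T[cam][:3,:3]@np.linalg.solve(K[cam],[uv[0],uv[1],1]);d/=np.linalg.norm(d);P=np.eye(3)-np.outer(d,d);A.append(P);c.append(P@T[cam][:3,3])
    x=np.linalg.lstsq(np.vstack(A),np.hstack(c),rcond=None)[0];return x,proj('top',x)-a,proj('side',x)-b
for a,b in (((90,155),(255,75)),((320,35),(425,135)),((380,30),(475,150)),((175,152),(285,100)),((240,95),(350,128))):print(*tri(a,b))
print('handle',*tri(((ct(125,270)[0]+ct(225,235)[0])/2,(ct(125,270)[1]+ct(225,235)[1])/2),((cs(127,38)[0]+cs(185,62)[0])/2,(cs(127,38)[1]+cs(185,62)[1])/2)))
R=np.array([[np.cos(.37),-np.sin(.37)],[np.sin(.37),np.cos(.37)]]);o=np.array([.5695,.067])
for z in np.linspace(0,1,1): pass
for th in np.linspace(0,1.72,5):
    a=np.deg2rad(98.5)-th  # bottle tilt
    d=np.array([np.sin(a),np.cos(a)]);h=150*np.array([-np.cos(a),np.sin(a)])
    print(th,h,o+R@[h[0]/1e3,-.006],h[1]/1e3+.092)
E
```

```text
[0.677 0.347 0.359] [-2.333  6.915] [ 4.925 -0.482]
[ 0.942 -0.153  0.316] [-3.1   6.41] [ 5.777 -2.075]
[ 0.954 -0.291  0.331] [-0.337  0.546] [ 0.588 -0.204]
[0.688 0.168 0.339] [-1.3    3.622] [ 2.876 -0.397]
[0.828 0.031 0.279] [-1.651  4.119] [ 3.519 -0.878]
handle [0.589 0.073 0.242] [ 0.258 -0.693] [-0.618  0.039]
0.0 [ 22.171 148.352] [0.592 0.069] 0.2403523795042875
0.43 [-41.691 144.09 ] [0.533 0.046] 0.23608984602579627
0.86 [-97.962 113.593] [0.48  0.026] 0.2055930903224658
1.29 [-136.398   62.415] [0.445 0.012] 0.15441461097989786
1.72 [-150.      -0.128] [0.432 0.007] 0.09187239699755258
```

```bash
python3 - <<'E'
from h import *
import cv2
im=[cv2.imread('pics/top0.png'),cv2.imread('pics/side0.png')]
def box(c,yaw,l,w,z0,z1,col):
    for i,cam in enumerate(('top','side')):
        pts=np.array([proj(cam,[c[0]+s*l/2*np.cos(yaw)-t*w/2*np.sin(yaw),c[1]+s*l/2*np.sin(yaw)+t*w/2*np.cos(yaw),z]) for z in(z0,z1) for s in(-1,1) for t in(-1,1)])
        hu=cv2.convexHull(pts.astype(np.float32)).astype(int);cv2.polylines(im[i],[hu],True,col,1)
box((.592,.069),.37,.19,.075,.285,.42,(0,0,255))      # gripping across bar
box((.592,.069),.37+np.pi/2,.19,.075,.285,.42,(0,255,0)) # turned
a=cv2.resize(im[0][60:280,120:400],None,fx=2,fy=2);b=cv2.resize(im[1][60:280,160:280+60],None,fx=1.5,fy=1.5)
b=cv2.copyMakeBorder(b,0,440-330,0,0,cv2.BORDER_CONSTANT);cv2.imwrite('pics/hose.png',np.hstack([a,b]))
E
```

```text
(no output)
```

View pics/hose.png

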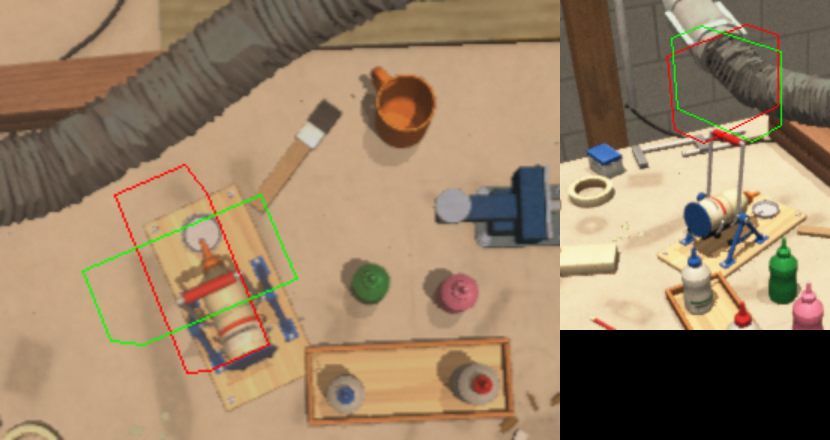

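The body outline (red) stays clear of the hose by about 3 cm. The model and the triangulation agree on the handle: (0.590,0.074,0.241). I'll go above it at z≈0.29 with a roll of +54°.

drive_tool(
  series=[
    {"x": 0,"y": 0,"z": -1.2,"roll": 0},
    {"x": -1,"y": -0.8,"z": -1.4,"roll": 5},
    {"x": -2,"y": -1.6,"z": -1.4,"roll": 10},
    {"x": -3,"y": -2.4,"z": -1.4,"roll": 15},
    {"x": -4,"y": -3.3,"z": -1.4,"roll": 20},
    {"x": -5,"y": -4.1,"z": -1.4,"roll": 25},
    {"x": -6,"y": -4.9,"z": -1.4,"roll": 30},
    {"x": -7,"y": -5.7,"z": -1.4,"roll": 35},
    {"x": -8,"y": -6.5,"z": -1.4,"roll": 40},
    {"x": -9,"y": -7.4,"z": -1.4,"roll": 45},
    {"x": -10,"y": -8.2,"z": -1.4,"roll": 50},
    {"x": -10.7,"y": -8.8,"z": -1.4,"roll": 54},
    {"x": -11.08,"y": -9.1,"z": -1.4,"roll": 54},
    {"x": -11.08,"y": -9.1,"z": -1.4,"roll": 54},
    {"x": -11.08,"y": -9.1,"z": -1.4,"roll": 54},
  ],
  jaw=80,
  newtons=20,
)

```text
time_s: 2.58
eef_pos: [0.5915, 0.0711, 0.2924]
eef_rot: [-0.001, 0.565, 0.825, 0.0]
force: [-0.6, -0.3, -0.5]
grip_width: 0.08
```

```bash
cat > w.py <<'E'
import numpy as np,sys
from scipy.spatial.transform import Rotation as Ro
from station import bot
def rel(*pts,az=None):
    o=bot.get_obs();p=np.array(o['eef_pos']);q=o['eef_rot'];R=Ro.from_quat([q[1],q[2],q[3],q[0]]).as_matrix()
    a=np.degrees(np.arctan2(R[1,1],R[0,1]))
    print('t',round(o['time_s'],2),'tcp',np.round(p,4),'az_y',round(a,1),'tilt',round(np.degrees(np.arccos(-R[2,2])),2),'F',np.round(o['force'],1),'w',round(o['grip_width'],4),'q',np.round(o['joint_pos'],2))
    for t in pts: print(' to',t,'->',np.round(R.T@(np.array(t)-p)/.05,2),'roll',None if az is None else round((a-az+90)%180-90,1))
E
python3 - <<'E'
from w import *
import cv2
rel((.592,.069,.223),az=21.2)
fr=[cv2.resize(bot.get_image(n)['frame'][s][:,:,::-1],(400,400)) for n,s in(('top',np.s_[120:280,160:320]),('side',np.s_[80:240,200:360]))]
cv2.imwrite('pics/p2.png',np.hstack(fr))
E
```

```text
t 2.58 tcp [0.5915 0.0711 0.2924] az_y 21.1 tilt 0.07 F [-0.6 -0.3 -0.5] w 0.08 q [-0.54  0.3   0.45  1.66 -0.14  1.22  0.31]
 to (0.592, 0.069, 0.223) -> [-0.04 -0.    1.39] roll -0.1
```

View pics/p2.png

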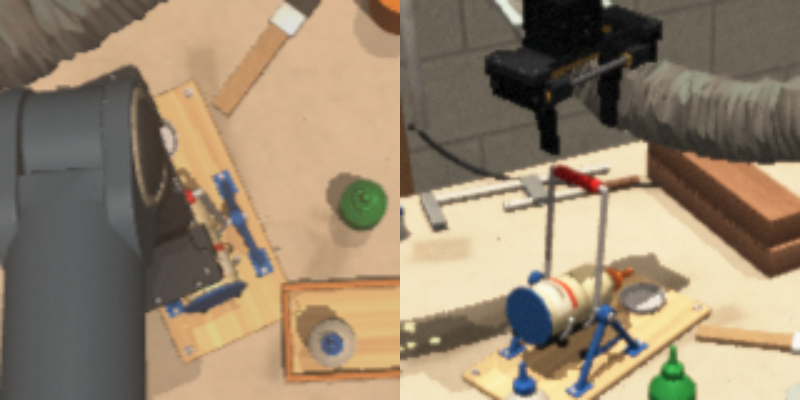

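The open fingers, at (548,140) and (608,110), straddle the red bar at (580,178), and the body is clear of the hose. I'll descend, then close.

drive_tool(
  series=[
    {"x": -0.04,"z": 0.6},
    {"x": -0.04,"z": 1.2},
    {"x": -0.04,"z": 1.39},
    {"x": -0.04,"z": 1.39},
  ],
)

```text
invalid input at $.series[0]: expected keys x, y, z, roll
```

drive_tool(
  series=[
    {"x": 0},
    {"x": 0},
    {"x": 0},
    {"x": 0},
    {"x": 0},
    {"x": 0},
  ],
  jaw=8,
  newtons=15,
)

```text
invalid input at $.series[0]: expected keys x, y, z, roll
```

```bash
python3 - <<'E'
from w import *
rel(az=21.2)
for th in np.linspace(0,1.72,13):
    a=np.deg2rad(98.5)-th; h=np.array([-.15*np.cos(a)-.0222,.15*np.sin(a)-.1484]); print(round(th,2),np.round(h/.05,2))
E
```

```text
t 2.67 tcp [0.5913 0.0716 0.2925] az_y 21.2 tilt 0.07 F [-0.4  0.5 -0.8] w 0.0797 q [-0.54  0.3   0.45  1.66 -0.14  1.22  0.31]
0.0 [-0. -0.]
0.14 [-0.43  0.03]
0.29 [-0.86  0.  ]
0.43 [-1.28 -0.09]
0.57 [-1.68 -0.23]
0.72 [-2.06 -0.44]
0.86 [-2.4 -0.7]
1.0 [-2.71 -1.  ]
1.15 [-2.97 -1.34]
1.29 [-3.17 -1.72]
1.43 [-3.32 -2.12]
1.58 [-3.41 -2.54]
1.72 [-3.44 -2.97]
```

drive_tool(
  series=[
    {"x": -0.04,"y": 0,"z": 0.6,"roll": 0},
    {"x": -0.04,"y": 0,"z": 1.2,"roll": 0},
    {"x": -0.04,"y": 0,"z": 1.39,"roll": 0},
    {"x": -0.04,"y": 0,"z": 1.39,"roll": 0},
  ],
)

```text
time_s: 3.18
eef_pos: [0.5918, 0.0707, 0.223]
eef_rot: [-0.001, 0.564, 0.826, 0.0]
force: [-0.4, 0.2, 0.2]
grip_width: 0.0802
```

drive_tool(
  series=[
    {"x": 0,"y": 0,"z": 0,"roll": 0},
    {"x": 0,"y": 0,"z": 0,"roll": 0},
    {"x": 0,"y": 0,"z": 0,"roll": 0},
    {"x": 0,"y": 0,"z": 0,"roll": 0},
    {"x": 0,"y": 0,"z": 0,"roll": 0},
    {"x": 0,"y": 0,"z": 0,"roll": 0},
  ],
  jaw=8,
  newtons=15,
)

```text
time_s: 3.92
eef_pos: [0.5918, 0.0706, 0.223]
eef_rot: [-0.001, 0.564, 0.826, 0.0]
force: [0.0, -0.2, -1.7]
grip_width: 0.0278
```

```bash
python3 - <<'E'
from w import *
rel(az=21.2)
E
```

```text
t 3.92 tcp [0.5918 0.0706 0.223 ] az_y 21.3 tilt 0.09 F [ 0.  -0.2 -1.7] w 0.0278 q [-0.52  0.35  0.44  1.75 -0.17  1.08  0.34]
```

drive_tool(
  series=[
    {"x": 0,"y": 0,"z": 0,"roll": 0},
    {"x": 0,"y": 0,"z": 0,"roll": 0},
    {"x": 0,"y": 0,"z": 0,"roll": 0},
  ],
)

```text
time_s: 4.3
eef_pos: [0.5906, 0.0702, 0.2229]
eef_rot: [-0.002, 0.564, 0.826, -0.001]
force: [-4.8, -1.4, 4.2]
grip_width: 0.0155
```

Gripped at 16 mm. Swinging along the arc, first part.

drive_tool(
  series=[
    {"x": 0,"y": -0.1,"z": 0,"roll": 0},
    {"x": 0,"y": -0.22,"z": -0.02,"roll": 0},
    {"x": 0,"y": -0.43,"z": -0.03,"roll": 0},
    {"x": 0,"y": -0.65,"z": -0.02,"roll": 0},
    {"x": 0,"y": -0.86,"z": 0,"roll": 0},
    {"x": 0,"y": -1.07,"z": 0.04,"roll": 0},
    {"x": 0,"y": -1.28,"z": 0.09,"roll": 0},
    {"x": 0,"y": -1.48,"z": 0.16,"roll": 0},
    {"x": 0,"y": -1.68,"z": 0.23,"roll": 0},
    {"x": 0,"y": -1.87,"z": 0.33,"roll": 0},
    {"x": 0,"y": -2.06,"z": 0.44,"roll": 0},
    {"x": 0,"y": -2.24,"z": 0.56,"roll": 0},
    {"x": 0,"y": -2.4,"z": 0.7,"roll": 0},
    {"x": 0,"y": -2.4,"z": 0.7,"roll": 0},
  ],
)

```text
time_s: 6.05
eef_pos: [0.4766, 0.0252, 0.1869]
eef_rot: [-0.003, 0.565, 0.825, -0.002]
force: [3.1, -4.2, -3.5]
grip_width: 0.0155
```

```bash
python3 - <<'E'
from w import *
import cv2
rel((.432,.0085,.0749),az=21.2)
fr=[cv2.resize(bot.get_image(n)['frame'][s][:,:,::-1],(400,400)) for n,s in(('top',np.s_[120:280,160:320]),('side',np.s_[80:240,200:360]))]
cv2.imwrite('pics/p3.png',np.hstack(fr))
E
```

```text
t 6.05 tcp [0.4766 0.0252 0.1869] az_y 21.2 tilt 0.4 F [ 3.1 -4.2 -3.5] w 0.0155 q [-0.54  0.19  0.45  2.05 -0.1   0.93  0.34]
 to (0.432, 0.0085, 0.0749) -> [ 0.01 -0.94  2.25] roll 0.0
```

View pics/p3.png

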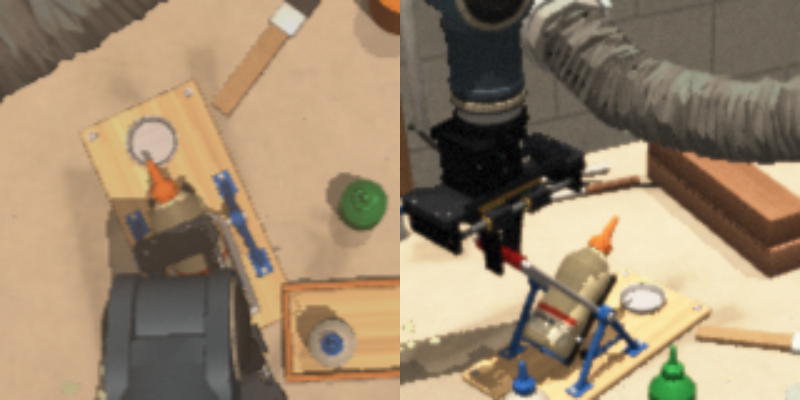

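The cradle follows well, with the bottle at about 50° (at (575,290)). Second part of the arc, slower at the end.

drive_tool(
  series=[
    {"x": 0,"y": -0.16,"z": 0.15,"roll": 0},
    {"x": 0,"y": -0.3,"z": 0.3,"roll": 0},
    {"x": 0,"y": -0.43,"z": 0.46,"roll": 0},
    {"x": 0,"y": -0.56,"z": 0.64,"roll": 0},
    {"x": 0,"y": -0.67,"z": 0.82,"roll": 0},
    {"x": 0,"y": -0.76,"z": 1.02,"roll": 0},
    {"x": 0,"y": -0.84,"z": 1.22,"roll": 0},
    {"x": 0,"y": -0.91,"z": 1.42,"roll": 0},
    {"x": 0,"y": -0.95,"z": 1.6,"roll": 0},
    {"x": 0,"y": -0.99,"z": 1.75,"roll": 0},
    {"x": 0,"y": -1.0,"z": 1.88,"roll": 0},
    {"x": 0,"y": -1.01,"z": 2.0,"roll": 0},
    {"x": 0,"y": -1.02,"z": 2.1,"roll": 0},
    {"x": 0,"y": -1.02,"z": 2.2,"roll": 0},
    {"x": 0,"y": -1.02,"z": 2.28,"roll": 0},
    {"x": 0,"y": -1.02,"z": 2.28,"roll": 0},
  ],
)

```text
time_s: 8.15
eef_pos: [0.4299, 0.0075, 0.0745]
eef_rot: [-0.002, 0.564, 0.825, -0.001]
force: [3.5, -0.0, 11.6]
grip_width: 0.0155
```

```bash
python3 - <<'E'
from w import *
import cv2
rel((.432,.0085,.0749),az=21.2)
E
```

```text
t 8.15 tcp [0.4299 0.0075 0.0745] az_y 21.3 tilt 0.19 F [ 3.5 -0.  11.6] w 0.0155 q [-0.47  0.3   0.41  2.25 -0.21  0.63  0.47]
 to (0.432, 0.0085, 0.0749) -> [ 0.    0.05 -0.01] roll 0.1
```

drive_tool(
  series=[
    {"x": 0,"y": 0,"z": 0.05,"roll": 0},
    {"x": 0,"y": 0,"z": 0.1,"roll": 0},
    {"x": 0,"y": 0,"z": 0.1,"roll": 0},
  ],
)

```text
time_s: 8.52
eef_pos: [0.4297, 0.008, 0.0703]
eef_rot: [-0.002, 0.565, 0.825, 0.0]
force: [0.6, -0.2, 13.3]
grip_width: 0.0152
```

```bash
python3 - <<'E'
from w import *
import cv2
rel()
fr=[cv2.resize(bot.get_image(n)['frame'][s][:,:,::-1],(400,400)) for n,s in(('top',np.s_[120:280,160:320]),('side',np.s_[120:240,220:340]))]
cv2.imwrite('pics/p4.png',np.hstack(fr))
E
```

```text
t 8.53 tcp [0.4297 0.008  0.0703] az_y 21.2 tilt 0.21 F [ 0.6 -0.2 13.3] w 0.0152 q [-0.46  0.31  0.41  2.26 -0.22  0.61  0.48]
```

View pics/p4.png

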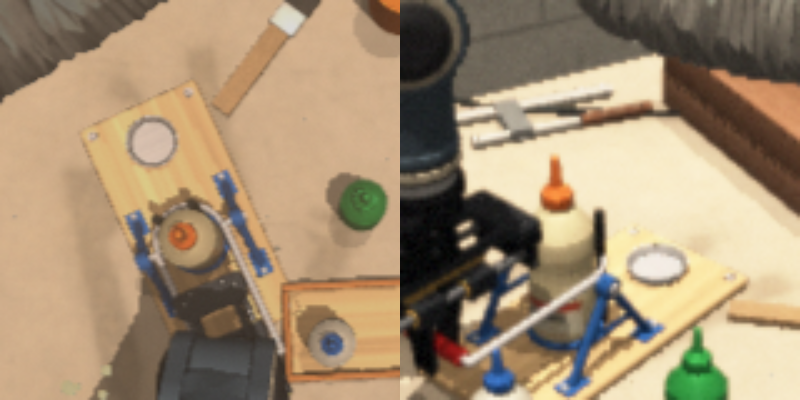

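Side crop: the cradle is upright, and the bottle stands in it with its cap at (556,195). The force levels off at 13 N, which means it is against the stop. Releasing and rising.

drive_tool(
  series=[
    {"x": 0,"y": 0,"z": -0.08,"roll": 0},
    {"x": 0,"y": 0,"z": -0.08,"roll": 0},
    {"x": 0,"y": 0,"z": -0.08,"roll": 0},
    {"x": 0,"y": 0,"z": -0.08,"roll": 0},
    {"x": 0,"y": 0,"z": -0.08,"roll": 0},
    {"x": 0,"y": 0,"z": -0.5,"roll": 0},
    {"x": 0,"y": 0,"z": -1.2,"roll": 0},
    {"x": 0,"y": 0,"z": -2.2,"roll": 0},
    {"x": 0,"y": 0,"z": -3.2,"roll": 0},
    {"x": 0,"y": 0,"z": -3.8,"roll": 0},
    {"x": 0,"y": 0,"z": -3.8,"roll": 0},
  ],
  jaw=44,
)

```text
time_s: 10.0
eef_pos: [0.4316, 0.0077, 0.2624]
eef_rot: [-0.0, 0.565, 0.825, 0.002]
force: [-0.4, 0.2, -0.2]
grip_width: 0.0439
```

```bash
python3 - <<'E'
from w import *
from h import at
import cv2
fr=[]
for n in('top','side'):
    p=bot.get_image(n);f=p['frame']
    s=np.s_[150:260,180:290] if n=='top' else np.s_[130:240,220:330]
    fr.append(cv2.resize(f[s][:,:,::-1],(400,400),interpolation=cv2.INTER_CUBIC))
    h=cv2.cvtColor(f,cv2.COLOR_RGB2HSV);m=(h[...,0]>4)&(h[...,0]<14)&(h[...,1]>180)&(h[...,2]>120);m[:s[0].start]=0;m[s[0].stop:]=0;m[:,:s[1].start]=0;m[:,s[1].stop:]=0
    k,l,st,c=cv2.connectedComponentsWithStats(m.astype(np.uint8))
    for i in range(1,k):
        if st[i,4]>8: print(n,st[i],c[i].round(1),'cap@.166',at(n,c[i],.166).round(4))
    print(n,[(round(d['p'],2),np.round(d['rect']).tolist()) for d in bot.silhouettes(p,'orange_bottle')][:2])
cv2.imwrite('pics/p5.png',np.hstack(fr))
rel((.5695,.067,.26),az=21.2)
E
```

```text
top [(0.93, [222.0, 204.0, 251.0, 228.0]), (0.55, [193.0, 151.0, 277.0, 270.0])]
side [263 168   8  12  41] [266.6 176. ] cap@.166 [0.5715 0.0739 0.166 ]
side [(0.76, [257.0, 166.0, 281.0, 221.0])]
t 10.2 tcp [0.4292 0.0075 0.259 ] az_y 21.2 tilt 0.34 F [-0.  -0.2  0. ] w 0.0441 q [-0.58  0.01  0.47  2.05 -0.01  1.09  0.27]
 to (0.5695, 0.067, 0.26) -> [ 0.09  3.05 -0.04] roll 0.0
```

View pics/p5.png

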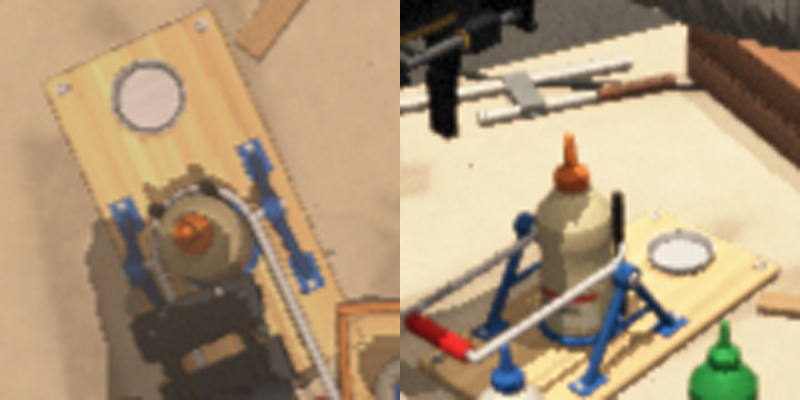

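```bash
python3 - <<'E'
from h import *
print('handle',at('side',(230.8,222.4),.092),'exp .4295 .012')
print('cap top',at('top',(231.9,213.2),.176),'cap side',at('side',(266.9,178.6),.166),'tip side',at('side',(266,167.4),.203))
E
```

```text
handle [0.43200718 0.00864982 0.092     ] exp .4295 .012
cap top [0.56998694 0.06525517 0.176     ] cap side [0.56671635 0.06057436 0.166     ] tip side [0.56609744 0.06099632 0.203     ]
```

Handle and cap agree with the upright model to within a few mm. The cap is at about (0.569,0.064). Moving above it and taking one check.

drive_tool(
  series=[
    {"x": 0.04,"y": 0.8,"z": -0.1,"roll": 0},
    {"x": 0.04,"y": 1.6,"z": -0.1,"roll": 0},
    {"x": 0.04,"y": 2.4,"z": -0.1,"roll": 0},
    {"x": 0.04,"y": 3.02,"z": -0.1,"roll": 0},
    {"x": 0.04,"y": 3.02,"z": -0.1,"roll": 0},
    {"x": 0.04,"y": 3.02,"z": -0.1,"roll": 0},
  ],
  jaw=64,
)

```text
time_s: 10.95
eef_pos: [0.5682, 0.0634, 0.2619]
eef_rot: [-0.004, 0.565, 0.825, -0.002]
force: [0.7, -1.0, -0.3]
grip_width: 0.0637
```

```bash
python3 - <<'E'
from w import *
import cv2
rel((.569,.064,.159),az=21.2)
f=bot.get_image('side')['frame'][120:240,210:330,::-1]
cv2.imwrite('pics/p6.png',cv2.resize(f,(560,560),interpolation=cv2.INTER_CUBIC))
E
```

```text
t 10.95 tcp [0.5682 0.0634 0.2619] az_y 21.2 tilt 0.51 F [ 0.7 -1.  -0.3] w 0.0637 q [-0.56  0.28  0.47  1.75 -0.14  1.15  0.33]
 to (0.569, 0.064, 0.159) -> [-0.    0.04  2.06] roll 0.0
```

View pics/p6.png

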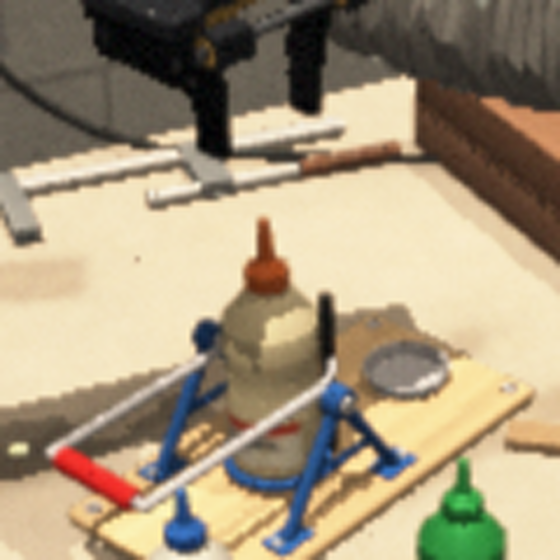

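Fingertips at (215,150) and (308,108), with the midpoint straight above the cap at (265,270). Descend and grip the cap.

drive_tool(
  series=[
    {"x": 0,"y": 0.03,"z": 0.7,"roll": 0},
    {"x": 0,"y": 0.03,"z": 1.4,"roll": 0},
    {"x": 0,"y": 0.03,"z": 1.9,"roll": 0},
    {"x": 0,"y": 0.03,"z": 2.06,"roll": 0},
    {"x": 0,"y": 0.03,"z": 2.06,"roll": 0},
  ],
)

```text
time_s: 11.62
eef_pos: [0.5685, 0.0637, 0.1596]
eef_rot: [-0.004, 0.565, 0.825, -0.002]
force: [0.4, 0.4, 0.3]
grip_width: 0.0637
```

drive_tool(
  series=[
    {"x": 0,"y": 0,"z": 0,"roll": 0},
    {"x": 0,"y": 0,"z": 0,"roll": 0},
    {"x": 0,"y": 0,"z": 0,"roll": 0},
    {"x": 0,"y": 0,"z": 0,"roll": 0},
    {"x": 0,"y": 0,"z": 0,"roll": 0},
    {"x": 0,"y": 0,"z": 0,"roll": 0},
    {"x": 0,"y": 0,"z": 0,"roll": 0},
    {"x": 0,"y": 0,"z": 0,"roll": 0},
  ],
  jaw=15,
  newtons=25,
)

```text
time_s: 12.62
eef_pos: [0.5685, 0.0636, 0.1597]
eef_rot: [-0.004, 0.565, 0.825, -0.002]
force: [-0.6, -0.9, 1.9]
grip_width: 0.0257
```

Gripped at about 26–27 mm (the cap). Lifting slowly at first.

drive_tool(
  series=[
    {"x": 0,"y": 0,"z": -0.1,"roll": 0},
    {"x": 0,"y": 0,"z": -0.3,"roll": 0},
    {"x": 0,"y": 0,"z": -0.6,"roll": 0},
    {"x": 0,"y": 0,"z": -0.9,"roll": 0},
    {"x": 0,"y": 0,"z": -1.2,"roll": 0},
    {"x": 0,"y": 0,"z": -1.5,"roll": 0},
    {"x": 0,"y": 0,"z": -1.8,"roll": 0},
    {"x": 0,"y": 0,"z": -2.1,"roll": 0},
    {"x": 0,"y": 0,"z": -2.4,"roll": 0},
    {"x": 0,"y": 0,"z": -2.7,"roll": 0},
    {"x": 0,"y": 0,"z": -2.9,"roll": 0},
    {"x": 0,"y": 0,"z": -2.9,"roll": 0},
  ],
)

```text
time_s: 14.12
eef_pos: [0.5702, 0.0635, 0.3056]
eef_rot: [-0.003, 0.565, 0.825, -0.001]
force: [0.2, -0.1, -3.3]
grip_width: 0.0252
```

```bash
python3 - <<'E'
from w import *
import cv2
rel((.4655,-.170,.305),az=21.2)
f=bot.get_image('side')['frame'][90:290,210:340,::-1]
g=bot.get_image('top')['frame'][150:290,180:380,::-1]
cv2.imwrite('pics/p7.png',np.hstack([cv2.resize(f,(325,500)),cv2.copyMakeBorder(cv2.resize(g,(460,322)),0,178,0,0,0)]))
E
```

```text
t 14.12 tcp [0.5702 0.0635 0.3056] az_y 21.2 tilt 0.38 F [ 0.2 -0.1 -3.3] w 0.0252 q [-0.57  0.25  0.48  1.69 -0.13  1.24  0.31]
 to (0.4655, -0.17, 0.305) -> [-3.6  -3.64  0.02] roll -0.0
```

View pics/p7.png

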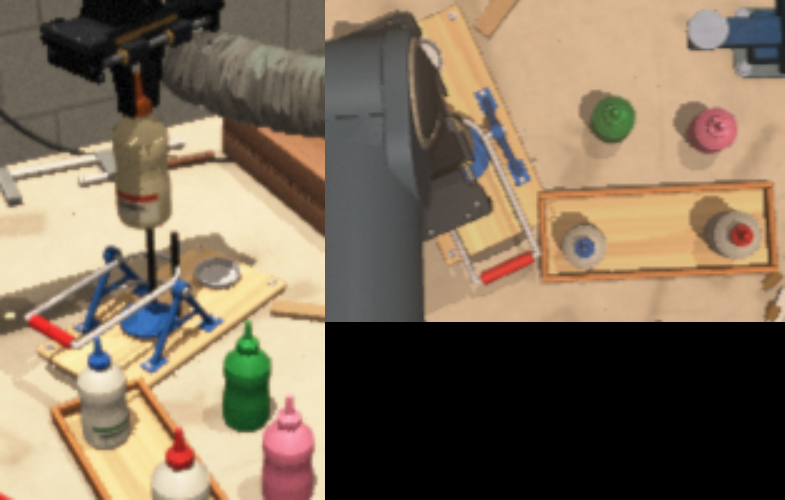

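The bottle hangs upright in the grip and the cradle stays upright. Carrying it over to the gap at height (base z≈0.17).

drive_tool(
  series=[
    {"x": -0.2,"y": -0.2,"z": 0,"roll": 0},
    {"x": -0.6,"y": -0.6,"z": 0,"roll": 0},
    {"x": -1.1,"y": -1.1,"z": 0,"roll": 0},
    {"x": -1.6,"y": -1.6,"z": 0,"roll": 0},
    {"x": -2.1,"y": -2.1,"z": 0,"roll": 0},
    {"x": -2.6,"y": -2.6,"z": 0,"roll": 0},
    {"x": -3.0,"y": -3.0,"z": 0,"roll": 0},
    {"x": -3.4,"y": -3.4,"z": 0,"roll": 0},
    {"x": -3.6,"y": -3.64,"z": 0,"roll": 0},
    {"x": -3.6,"y": -3.64,"z": 0,"roll": 0},
    {"x": -3.6,"y": -3.64,"z": 0,"roll": 0},
  ],
)

```text
time_s: 15.6
eef_pos: [0.4649, -0.1691, 0.3049]
eef_rot: [-0.004, 0.565, 0.825, -0.002]
force: [-0.2, -0.3, -2.5]
grip_width: 0.0257
```

```bash
python3 - <<'E'
from w import *
from h import at
import cv2
rel((.4655,-.170,.150),(.4655,-.170,.1417),az=21.2)
p=bot.get_image('side')
for nm in('orange_bottle','red_bottle','blue_bottle'):
    for d in bot.silhouettes(p,nm)[:3]:
        r=d['rect'];print(nm,round(d['p'],2),np.round(r).tolist(),'bottom row base-ctr@.17',at('side',((r[0]+r[2])/2,r[3]-4),.17).round(3))
E
```

```text
t 15.6 tcp [ 0.4649 -0.1691  0.3049] az_y 21.2 tilt 0.51 F [-0.2 -0.3 -2.5] w 0.0257 q [-0.31  0.11  0.63  1.86 -0.06  1.21  0.72]
 to (0.4655, -0.17, 0.15) -> [-0.04  0.03  3.1 ] roll 0.0
 to (0.4655, -0.17, 0.1417) -> [-0.04  0.03  3.26] roll 0.0
orange_bottle 0.78 [250.0, 170.0, 280.0, 240.0] bottom row base-ctr@.17 [ 0.461 -0.174  0.17 ]
red_bottle 0.94 [272.0, 264.0, 292.0, 316.0] bottom row base-ctr@.17 [ 0.399 -0.402  0.17 ]
red_bottle 0.27 [250.0, 170.0, 279.0, 242.0] bottom row base-ctr@.17 [ 0.457 -0.181  0.17 ]
blue_bottle 0.79 [242.0, 224.0, 264.0, 274.0] bottom row base-ctr@.17 [ 0.392 -0.268  0.17 ]
blue_bottle 0.78 [316.0, 246.0, 338.0, 295.0] bottom row base-ctr@.17 [ 0.504 -0.393  0.17 ]
blue_bottle 0.55 [299.0, 223.0, 318.0, 262.0] bottom row base-ctr@.17 [ 0.516 -0.29   0.17 ]
```

Centred over the gap. Lowering, slowing near the floor.

drive_tool(
  series=[
    {"x": -0.04,"y": 0.03,"z": 0.3,"roll": 0},
    {"x": -0.04,"y": 0.03,"z": 0.8,"roll": 0},
    {"x": -0.04,"y": 0.03,"z": 1.3,"roll": 0},
    {"x": -0.04,"y": 0.03,"z": 1.8,"roll": 0},
    {"x": -0.04,"y": 0.03,"z": 2.3,"roll": 0},
    {"x": -0.04,"y": 0.03,"z": 2.7,"roll": 0},
    {"x": -0.04,"y": 0.03,"z": 3.0,"roll": 0},
    {"x": -0.04,"y": 0.03,"z": 3.1,"roll": 0},
    {"x": -0.04,"y": 0.03,"z": 3.15,"roll": 0},
    {"x": -0.04,"y": 0.03,"z": 3.2,"roll": 0},
    {"x": -0.04,"y": 0.03,"z": 3.24,"roll": 0},
    {"x": -0.04,"y": 0.03,"z": 3.24,"roll": 0},
  ],
)

```text
time_s: 17.3
eef_pos: [0.4658, -0.1704, 0.1431]
eef_rot: [-0.004, 0.564, 0.825, -0.002]
force: [-0.7, 0.5, -4.3]
grip_width: 0.0256
```

drive_tool(
  series=[
    {"x": 0,"y": 0,"z": 0.02,"roll": 0},
    {"x": 0,"y": 0,"z": 0.04,"roll": 0},
    {"x": 0,"y": 0,"z": 0.04,"roll": 0},
  ],
)

```text
time_s: 17.68
eef_pos: [0.4663, -0.171, 0.1417]
eef_rot: [-0.003, 0.565, 0.825, -0.002]
force: [-0.9, -1.4, 4.4]
grip_width: 0.0257
```

Force flipped from −4 N to +4 N, so the bottle rests on the floor. Releasing, then rising straight up.

drive_tool(
  series=[
    {"x": 0,"y": 0,"z": 0,"roll": 0},
    {"x": 0,"y": 0,"z": 0,"roll": 0},
    {"x": 0,"y": 0,"z": 0,"roll": 0},
    {"x": 0,"y": 0,"z": 0,"roll": 0},
    {"x": 0,"y": 0,"z": 0,"roll": 0},
    {"x": 0,"y": 0,"z": -0.3,"roll": 0},
    {"x": 0,"y": 0,"z": -0.8,"roll": 0},
    {"x": 0,"y": 0,"z": -1.6,"roll": 0},
    {"x": 0,"y": 0,"z": -2.4,"roll": 0},
    {"x": 0,"y": 0,"z": -3,"roll": 0},
    {"x": 0,"y": 0,"z": -3,"roll": 0},
  ],
  jaw=50,
)

```text
time_s: 19.05
eef_pos: [0.4689, -0.1718, 0.2949]
eef_rot: [-0.0, 0.565, 0.825, -0.0]
force: [0.6, 0.4, 0.3]
grip_width: 0.0497
```

```bash
python3 - <<'E'
from w import *
from h import at
import cv2
rel()
f=bot.get_image('side')['frame'][110:340,200:350,::-1]
cv2.imwrite('pics/p8.png',cv2.resize(f,None,fx=2.6,fy=2.6,interpolation=cv2.INTER_CUBIC))
E
```

```text
t 19.05 tcp [ 0.4689 -0.1718  0.2949] az_y 21.2 tilt 0.06 F [0.6 0.4 0.3] w 0.0497 q [-0.31  0.12  0.64  1.87 -0.08  1.18  0.73]
```

View pics/p8.png

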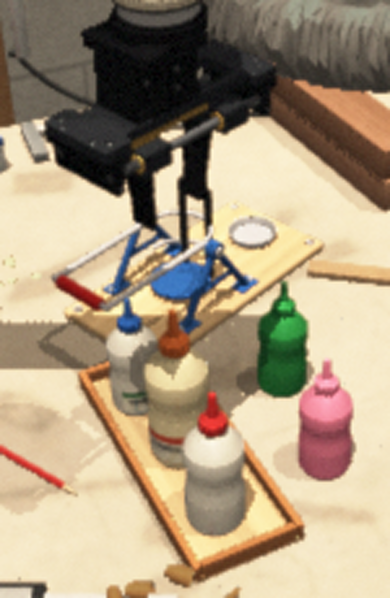

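The orange-capped bottle (172,400) stands upright between blue (130,360) and red (213,470). The handle is still down at (78,291), and the gripper is clear.

```bash
python3 -c "
from station import bot
print(bot.close_job())"
```

```text
the job is handed in; nothing more can be done
None
```

The job is handed in, at about 19 s on the robot's clock, and my last picture shows it done as asked.

- **Cradle:** I swung it by the red handle until the push force levelled off at about 13 N, which I took as the stop. The handle was then within 5 mm of its computed upright position. In the last picture it is still there, to within about a pixel.
- **Bottle:** It stood on the cradle floor before I touched it. I gripped it by the cap, lifted it out and lowered it until the force reversed (−4 N to +4 N). Then I let go and rose straight up. The last picture shows it upright on the tray floor between the red-capped and blue-capped bottles.
- **Other bottles:** The red and blue bottles look upright and in place. I judged this by eye and did not measure their positions again after setting the bottle down.
- **Forces:** The highest external force I read was about 13 N. The force between the gripper and the hose was not measured. In the pictures the gripper stayed clear of the hose, with an estimated gap of about 3 cm at the closest.
- **Disagreement:** The two cameras differed by about 5 mm on the cap position, so I used the average. The grip closed cleanly on the cap.

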